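# Sweep the lava rock off the potting bench

### The job

Clear up after repotting: with the tips of the fingers, sweep the three reddish-brown lumps of lava rock along the bench and in through the open front of the orange tray, so that all three lie completely inside it. Push them along the bench top, do not pick any of them up, and leave the blue pot, the pale stone, the cup, the brush, the shears and the green case where they stand.

Things in the scene. Friction and masses are not known exactly. Their poses are not given: they have to be found in the camera images.
- tray: orange sweeping tray fixed to the bench, 200 mm wide (its x axis) and 120 mm deep (its y axis), origin under its centre at bench level. Walls 35 mm high and 4 mm thick on three sides; the side towards its own -y is open over the full inner width of 192 mm (open front at y = -60 mm, inner face of the back wall at y = +56 mm). Its floor is a film level with the bench, with no lip; a black strip on it marks the open front
- rock_a: reddish-brown lump of lava rock, blocky and rounded, about 36 mm across and 22 mm high, 20 to 45 g, lying loose on the bench; origin at its middle, 11 mm above the bench; its yaw is arbitrary. It slides without rolling and stops at once when no longer pushed
- rock_b: reddish-brown lump of lava rock, blocky and rounded, about 36 mm across and 22 mm high, 20 to 45 g, lying loose on the bench; origin at its middle, 11 mm above the bench; its yaw is arbitrary. It slides without rolling and stops at once when no longer pushed
- rock_c: reddish-brown lump of lava rock, blocky and rounded, about 36 mm across and 22 mm high, 20 to 45 g, lying loose on the bench; origin at its middle, 11 mm above the bench; its yaw is arbitrary. It slides without rolling and stops at once when no longer pushed
- mame_pot: small blue round pot, 48 mm across the rim, 40 mm high, standing loose; origin at the centre of its underside; leave it alone
- pale_stone: pale smooth round display stone, 42 mm across, 25 mm high, loose; origin at the centre of its underside; leave it alone
- cup: black cup, 70 mm across, 62 mm high, loose, beyond the work; origin at the centre of its underside; leave it alone
- brush: brush with wooden handle, about 200 mm long, lying loose on the bench along its own x axis, handle to -x; leave it alone
- shears: steel bonsai shears, 160 mm long along their own x axis, 54 mm wide, 13 mm high, lying loose, origin at the pivot, handles to -x; leave them alone
- case: green plastic case, 160 x 50 x 24 mm, loose, long side along its x axis, origin at the centre of its underside; leave it alone
Things that resemble listed ones, but are neither listed nor needed, are in the scene too. Leave any pink, purple or turquoise look-alike of the rock_c alone.

How it is judged:
By the outcome, as a careful person would: the job done as asked, in the order asked, and still so for the second after the job is handed in, with the robot touching nothing.
It also fails if it takes over 64 s, if anything falls off the work surface, if the arm or the gripper's body presses on something with over 40 N, if the wrist force passes 120 N, or if a joint passes its speed limit or range.

### The arm

A 6-joint arm with a two-finger parallel gripper is mounted at the origin on the work surface. World frame = base frame: x ahead of the robot, y to its left, z up, the work surface at z = 0. Lengths are in m, angles in rad, forces in N, time in s.
With the tool pointing down it reaches from about 0.325 to 0.775 m from the base axis. Payload 5.5 kg.
Tool frame: the origin (TCP) lies on the front face of the gripper's body, between the roots of the fingers; the fingertips stand 80 mm ahead of it and the grasp point (between the pads) lies 61 mm ahead of it; z points along the fingers, y is the line along which they close (so a half turn about z gives the same grasp; the last joint's range is limited). The gripper opens to 88 mm and grips with 3 to 60 N. Pads are 20 mm wide; open, the fingers measure 115 mm over their backs; the gripper's body (75 mm by 178 mm) begins 61 mm behind the grasp point.
Start: joints at [-1.394, 0.091, 1.231, -0, 1.82, -0.057], TCP at [0.139, -0.584, 0.303] pointing down, gripper open.
Joint ranges: [-2.87, 2.87], [-0.86, 2.18], [0.17, 2.46], [-1.51, 4.65], [0.06, 2.69], [-2.65, 2.65]. Speed limits (rad/s): [2.57, 2.57, 3.01, 3.14, 3.14, 3.14].

### API

Orientations are given as a rotation vector (axis times angle).
In Python, from rig import state, snapshot, close_job gives the robot as it stands.
- The arm moves only by the tool apply_moves, never from a script. Its argument "increments" is a list of rows, each a list of 7 numbers: the shift along the tool's x, y, z each as a share of 0.5 m, from -1 to 1, then the turn, a rotation vector about the tool's x, y, z each as a share of 360 degrees, from -1 to 1, then the gripper command: -1 is shut, 1 is fully open, values between are in proportion. A call has 1 to 8 rows; each row is the pose to reach, as a shift and turn from the pose commanded when the call began, along the tool's axes at that moment, turning the shorter way round; what a row does not reach only later rows make up. A row lasts 1/8 s, in which the tool goes at most 62.5 mm and 10.7 degrees, less where a joint would pass 70% of its speed; a pose out of reach is approached as far as the arm can. A call with a number of a shift or a turn outside -1 to 1 is refused whole. A call with a gripper value outside its range is refused whole. The fingers move at their own pace and stop on an object; "grip_force" is the grip in N (left out, the last holds). Time passes only in rows, so rows that repeat a pose let the fingers close. It gives the time, the measured TCP pose, the force, the opening and the grip force at its end, in the units of the state.
- state(): the state, without advancing time (a new reading comes with each control period).
- snapshot(name): name is "scene" or "top"; returns a dict with "image" (400x640x3 uint8, red, green, blue), "fov_y" (degrees; the focal length in pixels is half the picture's height over the tangent of half this angle, whatever the lens; pixels are square), "cx", "cy" (the principal point, pixels), "distortion" ([k1, k2, p1, p2, k3] as OpenCV has them; the pictures are not rectified), "R" (3x3) and "t" (3): a world point X has camera coordinates R X + t. Camera axes: x right, y down, z forward; pixel columns grow to the right and rows downward; lengths in m; the calibration is good to about 2 mm. A picture is of the moment at which its call begins. There is no depth.
- close_job(): hands the job in; it is judged then, once.
The state is a dict: "time_s": time; "qpos": joint angles; "joint_velocities": joint speeds; "joint_efforts": joint torques, N m; "eef_pos": TCP position; "ee_rot": TCP orientation; "contact_force": force on the tool from outside, world axes, zero at the start; "moment": the same for the moment, N m; "finger_gap": finger opening in m; "gripper_force": force on a finger pad.
Only numpy, scipy, OpenCV 4.12 (cv2) and the standard library are available. Lean on these libraries where they do the work, as an engineer would, in place of code of your own. Each camera call takes 0.05 s, during which the arm holds its last target. There are 200 camera calls.

## Working session

There is one attempt and no reset: what is moved stays moved. The work goes in short steps, Python scripts to look and compute and a tool call to move; the robot and the scene stay as the last step left them, time stands still between calls to the robot, and variables do not carry over. Pictures are saved under pics/ and viewed, at most 10 in all, crops included, and the job is handed in when it is done.

Besides the shell and the picture viewer there is one more tool, called after "Emit:" as name(argument=value, ...) on one line, values as JSON. apply_moves: Moves the arm, as the interface text tells. Its arguments: {"type":"object","properties":{"increments":{"type":"array"},"grip_force":{"type":"number"}},"required":["increments"]}

```bash
mkdir -p pics
python3 - <<'E'
from rig import state,snapshot
import cv2,pickle
s=state();print({k:s[k] for k in('time_s','eef_pos','ee_rot','finger_gap')})
for n in('scene','top'):
    d=snapshot(n);pickle.dump(d,open(n+'.pkl','wb'));cv2.imwrite(f'pics/{n}0.png',d['image'][:,:,::-1])
    print(n,d['fov_y'],d['cx'],d['cy'],d['distortion'],d['R'],d['t'])
E
```

```text
{'time_s': 0.0, 'eef_pos': array([ 0.13895722, -0.58354853,  0.30149775]), 'ee_rot': array([-3.11825086e+00, -3.66204933e-01,  2.36376621e-04]), 'finger_gap': 0.0877821181073947}
scene 55.63618677770959 320.784069862321 201.24202186968049 [-0.04631189  0.          0.          0.          0.        ] [[ 0.63913659  0.76907811  0.00482546]
 [ 0.57459152 -0.47332064 -0.66769166]
 [-0.51122305  0.42951884 -0.7444223 ]] [-0.30811768 -0.30772862  1.10496362]
top 51.138118943156776 317.6977698863317 195.52403379054954 [-0.03894903  0.          0.          0.          0.        ] [[ 3.00628114e-03 -9.99995412e-01 -3.71654075e-04]
 [-9.97136476e-01 -2.96960226e-03 -7.55647370e-02]
 [ 7.55632867e-02  5.97758678e-04 -9.97140829e-01]] [-0.05997729  0.55923348  1.10531696]
```

View pics/top0.png

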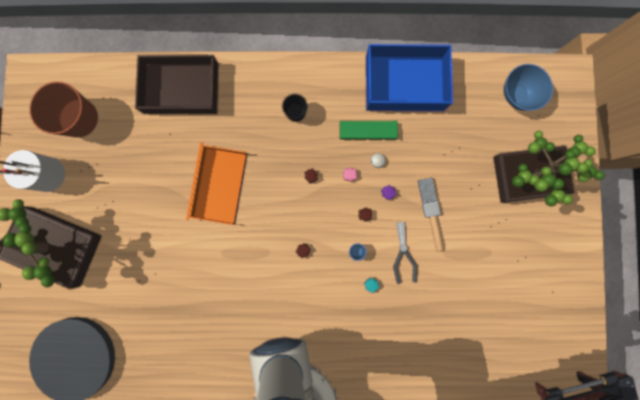

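View pics/scene0.png

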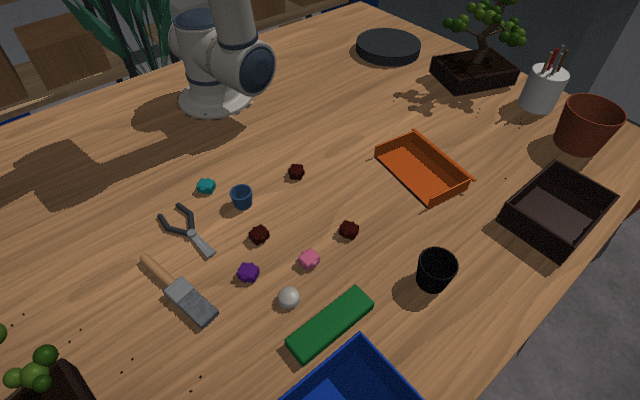

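The top view shows three dark red-brown lumps at (311,176), (366,214) and (304,251). The look-alikes are pink (350,175), purple (389,192) and turquoise (372,285). The tray is at about (218,185), with its back wall on the left and its open front facing right. The pot is at (358,252), the pale stone at (378,160), the cup at (295,107) and the case at (369,130).

```bash
cat > h.py <<'E'
import numpy as np,cv2
from rig import snapshot
def K(d):
    f=d['image'].shape[0]/2/np.tan(np.radians(d['fov_y']/2));return np.array([[f,0,d['cx']],[0,f,d['cy']],[0,0,1]])
def ray(d,uv,z):
    n=cv2.undistortPoints(np.array(uv,float).reshape(-1,1,2),K(d),np.array(d['distortion']))[:,0]
    R,t=np.array(d['R']),np.array(d['t']);c=-R.T@t
    v=np.c_[n,np.ones(len(n))]@R
    return c+v*((z-c[2])/v[:,2])[:,None]
# OpenCV HSV ranges
C=dict(rock=((0,100,20),(9,255,110)),pink=((160,60,120),(179,255,255)),purple=((125,80,40),(150,255,255)),turq=((82,100,60),(95,255,255)),
 pot=((98,80,30),(112,255,180)),stone=((0,0,150),(179,40,255)),green=((60,100,40),(80,255,255)),tray=((5,210,120),(14,255,255)))
def blobs(d,c,amin=25):
    hsv=cv2.cvtColor(d['image'],cv2.COLOR_RGB2HSV);m=cv2.inRange(hsv,*C[c])
    n,l,st,ce=cv2.connectedComponentsWithStats(m)
    return [(ce[i],st[i]) for i in range(1,n) if st[i][4]>=amin]
E
python3 - <<'E'
from h import *;import pickle
Z=dict(rock=.013,pink=.013,purple=.013,turq=.013,pot=.035,stone=.015,green=.024,tray=0)
for n in('top','scene'):
    d=pickle.load(open(n+'.pkl','rb'))
    for c in C:
        for ce,st in blobs(d,c):
            p=ray(d,ce,Z[c])[0]
            if .2<p[0]<.8 and -.4<p[1]<.45: print(n,c,ce.round(1),st[4],st[2:4],p[:2].round(4))
d=pickle.load(open('top.pkl','rb'))
x=cv2.resize(d['image'][130:310,170:450],None,fx=2.85,fy=2.85,interpolation=cv2.INTER_CUBIC)
cv2.imwrite('pics/crop.png',x[:,:,::-1])
E
```

```text
top rock [311.  175.5] 112 [11 12] [ 0.6147 -0.0399]
top rock [365.2 214.2] 111 [12 12] [ 0.5098 -0.187 ]
top rock [302.9 250.1] 117 [13 13] [ 0.4126 -0.0188]
top pink [349.7 174. ] 145 [14 13] [ 0.6191 -0.1454]
top purple [388.4 192. ] 133 [14 13] [ 0.5702 -0.2505]
top turq [371.5 284.8] 131 [14 14] [ 0.3208 -0.2031]
top pot [357.7 251.6] 176 [15 14] [ 0.4104 -0.1642]
top stone [377.3 159.8] 125 [12 13] [ 0.6581 -0.2208]
top stone [430.7 208.9] 195 [16 15] [ 0.5243 -0.3648]
top stone [401.5 235.2] 173 [10 29] [ 0.4532 -0.2844]
top green [368.5 129.9] 938 [56 17] [ 0.7389 -0.1961]
scene rock [295.8 170.7] 166 [16 15] [ 0.413  -0.0179]
scene rock [348.7 229. ] 229 [20 20] [ 0.6163 -0.0385]
scene rock [258.7 234.2] 245 [20 20] [ 0.5119 -0.1857]
scene pink [309.4 256.8] 237 [21 18] [ 0.6179 -0.1411]
scene purple [247.7 272.3] 343 [22 20] [ 0.5723 -0.2499]
scene turq [205.8 184.3] 174 [18 13] [ 0.3198 -0.2002]
scene pot [241.2 196.2] 442 [22 26] [ 0.4209 -0.1661]
scene stone [293.4 294.3] 68 [ 9 11] [ 0.6625 -0.2126]
scene green [328.5 324.5] 2881 [89 81] [ 0.7469 -0.2038]
```

View pics/crop.png

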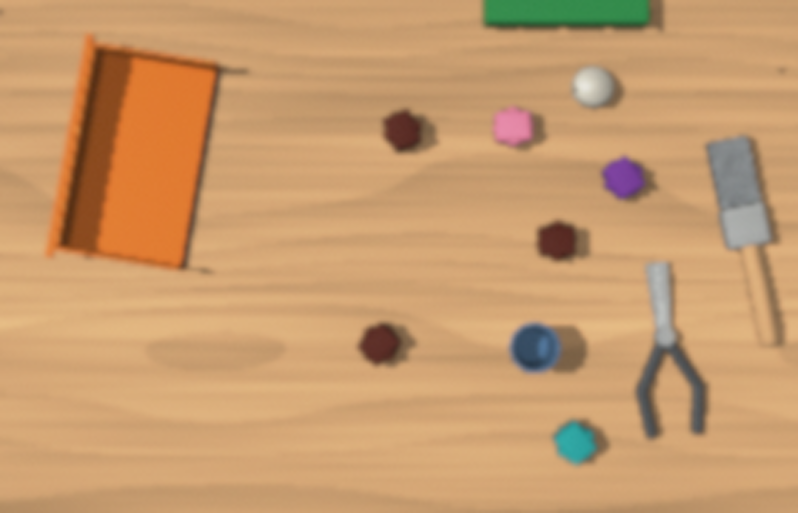

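The crop shows three dark brown lumps, crop (403,131), (557,241) and (381,343), clearly different from the pink, purple and turquoise ones. The tray's front strip runs from (219,67) to (184,268) in the crop, open to the right.

```bash
cat >> h.py <<'E'
from rig import state
from scipy.spatial.transform import Rotation as Rn
def inc(ways,grip,p0=None,R0=None):
    """ways: (x,y,tcp z,tool-x heading deg) -> rows from the given or measured pose"""
    s=state();p0=np.array(s['eef_pos']) if p0 is None else np.array(p0);R0=Rn.from_rotvec(s['ee_rot']) if R0 is None else R0
    for x,y,z,h in ways:
        a=np.radians(h);T=Rn.from_matrix(np.c_[[np.cos(a),np.sin(a),0],[np.sin(a),-np.cos(a),0],[0,0,-1]])
        sh=R0.inv().apply(np.array([x,y,z])-p0)/.5; r=(R0.inv()*T).as_rotvec()/(2*np.pi)
        print([round(float(v),3) for v in np.r_[sh,r,grip]])
E
python3 - <<'E'
from h import *;import pickle
d=pickle.load(open('top.pkl','rb'))
f=lambda u:np.array(u)/2.85+[170,130]
p=ray(d,[f((219,67)),f((184,268))],0)
print('front corners',p.round(4),'len',np.linalg.norm(p[0]-p[1]))
q=ray(d,[f((91,38)),f((50,253))],.035);print('back top',q.round(4),np.linalg.norm(q[0]-q[1]))
e=p[0]-p[1];e/=np.linalg.norm(e);n=np.array([-e[1],e[0]])[:2] 
print('x-axis?',e,'n',n)
front=p.mean(0)[:2];back=q.mean(0)[:2];print('front mid',front,'back mid',back,'depth',(back-front)@n)
ctr=front+.06*n
e2=e[:2]
for l,r in((.05,(.615,-.039)),(0,(.511,-.186)),(-.04,(.413,-.018))):
    t=ctr+e2*l+n*.01; v=t-np.array(r);L=np.linalg.norm(v);v/=L
    print(r,'->',t.round(3),'L',L.round(3),'dir',v.round(3),np.degrees(np.arctan2(v[1],v[0])).round(1),'start',(np.array(r)-.05*v).round(3))
E
```

```text
front corners [[0.6772 0.1384 0.    ]
 [0.4821 0.169  0.    ]] len 0.19747048662426708
back top [[0.6986 0.2544 0.035 ]
 [0.4953 0.2879 0.035 ]] 0.206055339274459
x-axis? [ 0.98795312 -0.15475349  0.        ] n [0.15475349 0.98795312]
front mid [0.57964195 0.15368291] back mid [0.59694325 0.27110569] depth 0.11868563600832155
(0.615, -0.039) -> [0.64  0.215] L 0.255 dir [0.097 0.995] 84.4 start [ 0.61  -0.089]
(0.511, -0.186) -> [0.59  0.223] L 0.416 dir [0.191 0.982] 79.0 start [ 0.501 -0.235]
(0.413, -0.018) -> [0.551 0.229] L 0.283 dir [0.488 0.873] 60.8 start [ 0.389 -0.062]
```

Run:
```python
from h import *
inc([(.61,-.086,.25,84.4)],-.5)
```

```text
[1.147, -0.75, 0.105, -0.0, -0.0, -0.197, -0.5]
```

Emit:
apply_moves(increments=[[0.6,-0.4,0.05,0,0,-0.197,-0.5],[0.6,-0.4,0.05,0,0,-0.197,-0.5],[0.6,-0.4,0.05,0,0,-0.197,-0.5],[0.6,-0.4,0.05,0,0,-0.197,-0.5],[0.6,-0.4,0.05,0,0,-0.197,-0.5],[0.6,-0.4,0.05,0,0,-0.197,-0.5],[0.6,-0.4,0.05,0,0,-0.197,-0.5],[0.6,-0.4,0.05,0,0,-0.197,-0.5]])

```text
time_s: 1.1
eef_pos: [0.3848, -0.3191, 0.2772]
ee_rot: [-2.328, -2.108, 0.0]
contact_force: [-0.3, -0.1, -0.1]
finger_gap: 0.0221
gripper_force: 0.0
```

Run:
```python
from h import *
s=state();print(s['eef_pos'],s['finger_gap'])
inc([(.61,-.086,.25,84.4),(.61,-.086,.15,84.4)],-.5)
```

```text
[ 0.38477574 -0.31908374  0.27718064] 0.02209052062350857
[0.508, 0.402, 0.054, -0.0, -0.0, -0.0, -0.5]
[0.508, 0.402, 0.254, -0.0, -0.0, -0.0, -0.5]
```

Emit:
apply_moves(increments=[[0.508,0.402,0.054,0,0,0,-0.5],[0.508,0.402,0.054,0,0,0,-0.5],[0.508,0.402,0.054,0,0,0,-0.5],[0.508,0.402,0.054,0,0,0,-0.5],[0.508,0.402,0.054,0,0,0,-0.5],[0.508,0.402,0.054,0,0,0,-0.5],[0.508,0.402,0.254,0,0,0,-0.5],[0.508,0.402,0.254,0,0,0,-0.5]])

```text
time_s: 2.1
eef_pos: [0.6085, -0.0879, 0.1477]
ee_rot: [-2.331, -2.103, 0.003]
contact_force: [0.8, -0.1, 0.4]
finger_gap: 0.0219
gripper_force: 0.0
```

Run:
```python
from h import *
s=state();print(s['eef_pos'],s['time_s'])
inc([(.61,-.086,.087,84.4),(.6375,.191,.087,84.4)],-.5)
d=snapshot('scene');x=cv2.resize(d['image'][100:330,180:480],None,fx=2.6,fy=2.6);cv2.imwrite('pics/a1.png',x[:,:,::-1])
for ce,st in blobs(d,'rock'): print(ce,ray(d,ce,.013))
```

```text
[ 0.60852451 -0.08791923  0.14768702] 2.1
[0.004, 0.003, 0.121, -0.0, 0.0, -0.001, -0.5]
[0.561, 0.001, 0.121, -0.0, 0.0, -0.001, -0.5]
[551.78723404  59.46808511] [[0.52413238 0.97907263 0.013     ]]
[587.3136612  123.72386157] [[0.76686216 0.70973801 0.013     ]]
[303.0952381  150.21428571] [[0.3665122  0.03978233 0.013     ]]
[318.12448133 172.49792531] [[0.45046139 0.01823307 0.013     ]]
[292.11764706 171.52941176] [[ 0.40981128 -0.02607031  0.013     ]]
[300.61538462 168.76923077] [[ 0.41493634 -0.00525379  0.013     ]]
[343.98275862 171.03448276] [[0.48468106 0.06754635 0.013     ]]
[633.98333333 208.9       ] [[0.97671408 0.48173042 0.013     ]]
[347.63752665 224.17484009] [[ 0.60581234 -0.03176769  0.013     ]]
[258.13392857 234.14285714] [[ 0.51111478 -0.1864909   0.013     ]]
```

View pics/a1.png

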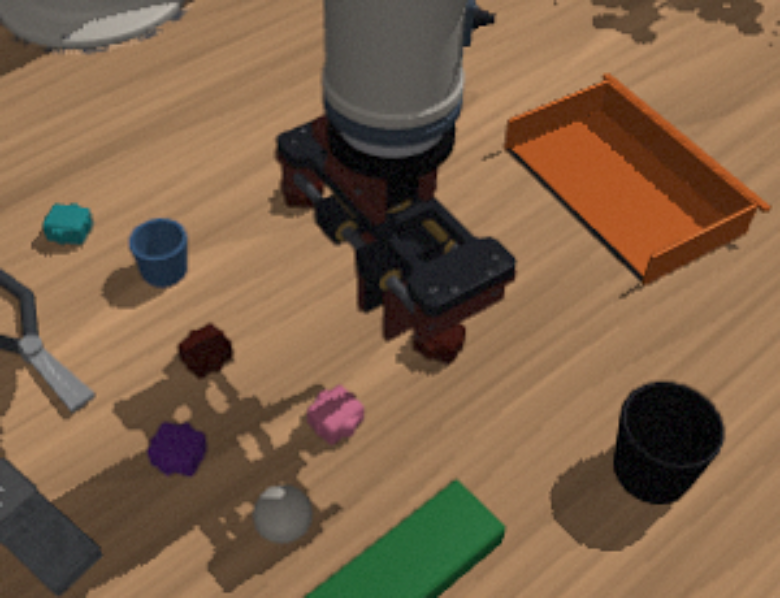

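The gripper hangs just behind rock A (crop (440,343)), clear of the pink lump at (335,415). I can descend and push.

Emit:
apply_moves(increments=[[0.004,0.003,0.12,0,0,0,-0.5],[0.004,0.003,0.12,0,0,0,-0.5],[0.05,0.003,0.12,0,0,0,-0.5],[0.1,0.003,0.12,0,0,0,-0.5],[0.15,0.002,0.12,0,0,0,-0.5],[0.2,0.002,0.12,0,0,0,-0.5],[0.25,0.002,0.12,0,0,0,-0.5],[0.3,0.002,0.12,0,0,0,-0.5]])

```text
time_s: 3.15
eef_pos: [0.627, 0.0645, 0.0952]
ee_rot: [2.326, 2.106, 0.008]
contact_force: [0.2, -0.5, -0.9]
finger_gap: 0.0219
gripper_force: 0.2
```

Run:
```python
from h import *
inc([(.6375,.191,.087,84.4)],-.5)
```

```text
[0.254, -0.004, 0.017, 0.001, -0.0, -0.0, -0.5]
```

Run:
```python
from h import *
d=snapshot('scene');x=cv2.resize(d['image'][100:300,250:500],None,fx=2.6,fy=2.6);cv2.imwrite('pics/a2.png',x[:,:,::-1])
print(state()['eef_pos'])
```

```text
[0.62704697 0.0674112  0.09516349]
```

View pics/a2.png

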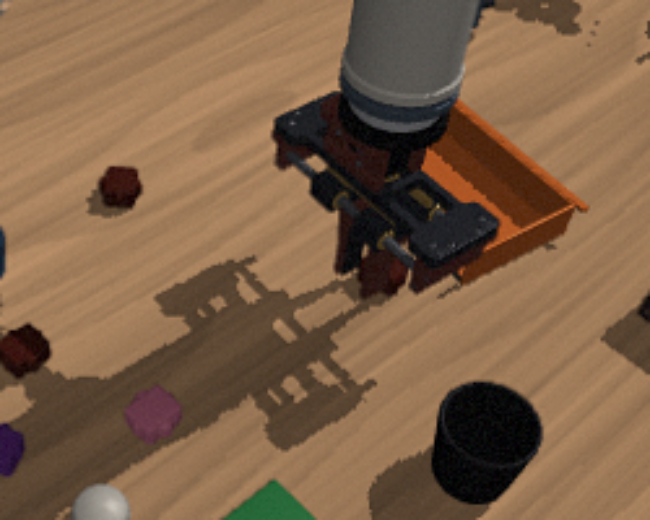

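Run:
```python
from h import *
d=snapshot('scene');P=np.array([[.627,.067,.015],[.629,.091,.011],[.602,.07,.015],[.652,.065,.015],[.627,.067,.035]],float)
uv=cv2.projectPoints(P,cv2.Rodrigues(np.array(d['R']))[0],np.array(d['t']),K(d),np.array(d['distortion']))[0][:,0]
print(((uv-[250,100])*2.6).round())
```

```text
[[361. 276.]
 [382. 267.]
 [342. 257.]
 [382. 296.]
 [364. 260.]]
```

Rock A shows at crop (382,270), as predicted for a rock cradled ahead of the fingers. The push works, so I'll continue slightly lower.

Emit:
apply_moves(increments=[[0.04,0,0.01,0,0,0,-0.5],[0.08,0,0.015,0,0,0,-0.5],[0.12,-0.001,0.015,0,0,0,-0.5],[0.16,-0.002,0.015,0,0,0,-0.5],[0.2,-0.003,0.015,0,0,0,-0.5],[0.245,-0.004,0.015,0,0,0,-0.5],[0.245,-0.004,0.015,0,0,0,-0.5],[0.245,-0.004,0.015,0,0,0,-0.5]])

```text
time_s: 4.25
eef_pos: [0.6365, 0.185, 0.085]
ee_rot: [2.328, 2.107, 0.004]
contact_force: [0.5, 0.6, -0.4]
finger_gap: 0.0214
gripper_force: 0.2
```

Emit:
apply_moves(increments=[[-0.04,0,0,0,0,0,-0.5],[-0.06,0,-0.1,0,0,0,-0.5],[-0.06,0,-0.2,0,0,0,-0.5],[-0.06,0,-0.2,0,0,0,-0.5]])

```text
time_s: 4.75
eef_pos: [0.6343, 0.1534, 0.189]
ee_rot: [2.327, 2.104, 0.012]
contact_force: [-0.3, 0.3, -0.4]
finger_gap: 0.0221
gripper_force: 0.0
```

Run:
```python
from h import *
print(state()['eef_pos'])
inc([(.389,-.058,.18,60.8),(.389,-.058,.087,60.8)],-.5)
```

```text
[0.63425837 0.15337927 0.18904376]
[-0.47, -0.446, 0.013, 0.001, -0.001, 0.065, -0.5]
[-0.47, -0.447, 0.199, 0.001, -0.001, 0.065, -0.5]
```

Emit:
apply_moves(increments=[[-0.47,-0.446,0.013,0,0,0.065,-0.5],[-0.47,-0.446,0.013,0,0,0.065,-0.5],[-0.47,-0.446,0.013,0,0,0.065,-0.5],[-0.47,-0.446,0.013,0,0,0.065,-0.5],[-0.47,-0.446,0.013,0,0,0.065,-0.5],[-0.47,-0.446,0.013,0,0,0.065,-0.5],[-0.47,-0.446,0.013,0,0,0.065,-0.5],[-0.47,-0.446,0.013,0,0,0.065,-0.5]])

```text
time_s: 5.75
eef_pos: [0.3881, -0.0567, 0.1763]
ee_rot: [-2.707, -1.593, 0.0]
contact_force: [0.1, 0.7, -0.0]
finger_gap: 0.0221
gripper_force: 0.0
```

Run:
```python
from h import *
print(state()['eef_pos'])
d=snapshot('top')
for c in('rock',):
  for ce,st in blobs(d,c,60): print(ce.round(1),st[2:],ray(d,ce,.013).round(4))
d=snapshot('scene')
for ce,st in blobs(d,'rock',60): print(ce.round(1),st[2:],ray(d,ce,.013).round(4))
inc([(.389,-.058,.087,60.8),(.539,.208,.087,60.8)],-.5)
```

```text
[ 0.38813013 -0.05666241  0.17632172]
[ 54.2 107.1] [  48   49 1745] [[0.8069 0.6829 0.013 ]]
[ 83.7 120.2] [ 36  40 571] [[0.7689 0.5957 0.013 ]]
[220.9 166.4] [ 11  12 108] [[0.6391 0.2068 0.013 ]]
[365.2 214.1] [ 12  12 112] [[ 0.5099 -0.187   0.013 ]]
[277.2  87.4] [ 9 22 90] [[0.0936 0.1555 0.013 ]]
[587.6 123.7] [  74   65 2712] [[0.7672 0.7107 0.013 ]]
[272.2 134.9] [ 37  25 376] [[0.2691 0.0157 0.013 ]]
[295.8 170.9] [ 16  16 169] [[ 0.4134 -0.0183  0.013 ]]
[436.4 180.3] [ 20  17 181] [[0.6407 0.21   0.013 ]]
[258.7 234.3] [ 20  21 253] [[ 0.5121 -0.1857  0.013 ]]
[-0.002, 0.003, 0.179, -0.0, -0.0, 0.001, -0.5]
[0.609, 0.008, 0.179, -0.0, -0.0, 0.001, -0.5]
```

Emit:
apply_moves(increments=[[-0.002,0.002,0.09,0,0,0,-0.5],[-0.002,0.002,0.178,0,0,0,-0.5],[-0.002,0.002,0.178,0,0,0,-0.5],[0.045,0.003,0.178,0,0,0,-0.5],[0.09,0.003,0.178,0,0,0,-0.5],[0.14,0.003,0.178,0,0,0,-0.5],[0.19,0.004,0.178,0,0,0,-0.5],[0.24,0.004,0.178,0,0,0,-0.5]])

```text
time_s: 6.85
eef_pos: [0.4492, 0.0481, 0.09]
ee_rot: [2.706, 1.593, 0.003]
contact_force: [0.0, -0.1, 0.7]
finger_gap: 0.0221
gripper_force: 0.0
```

Run:
```python
from h import *
print(state()['eef_pos'])
inc([(.539,.208,.087,60.8)],-.5)
```

```text
[0.44916924 0.04806772 0.09004968]
[0.367, 0.002, 0.007, 0.0, -0.0, 0.0, -0.5]
```

Emit:
apply_moves(increments=[[0.05,0,0.006,0,0,0,-0.5],[0.1,0.001,0.006,0,0,0,-0.5],[0.15,0.001,0.006,0,0,0,-0.5],[0.2,0.001,0.006,0,0,0,-0.5],[0.25,0.001,0.006,0,0,0,-0.5],[0.3,0.002,0.006,0,0,0,-0.5],[0.345,0.002,0.006,0,0,0,-0.5],[0.345,0.002,0.006,0,0,0,-0.5]])

```text
time_s: 7.85
eef_pos: [0.5335, 0.1988, 0.0865]
ee_rot: [2.706, 1.596, 0.003]
contact_force: [0.5, 0.3, 0.3]
finger_gap: 0.0224
gripper_force: 0.0
```

Emit:
apply_moves(increments=[[-0.04,0,0,0,0,0,-0.5],[-0.06,0,-0.1,0,0,0,-0.5],[-0.06,0,-0.2,0,0,0,-0.5],[-0.06,0,-0.2,0,0,0,-0.5]])

```text
time_s: 8.35
eef_pos: [0.5195, 0.1708, 0.1916]
ee_rot: [2.706, 1.591, 0.016]
contact_force: [0.7, -0.2, 0.5]
finger_gap: 0.0221
gripper_force: 0.0
```

Run:
```python
from h import *
print(state()['eef_pos'])
inc([(.501,-.232,.18,79),(.501,-.232,.087,79)],-.5)
```

```text
[0.51952751 0.17079491 0.19158929]
[-0.722, 0.359, 0.021, 0.001, -0.001, -0.05, -0.5]
[-0.723, 0.358, 0.207, 0.001, -0.001, -0.05, -0.5]
```

Emit:
apply_moves(increments=[[-0.722,0.359,0.02,0,0,-0.05,-0.5],[-0.722,0.359,0.02,0,0,-0.05,-0.5],[-0.722,0.359,0.02,0,0,-0.05,-0.5],[-0.722,0.359,0.02,0,0,-0.05,-0.5],[-0.722,0.359,0.02,0,0,-0.05,-0.5],[-0.722,0.359,0.02,0,0,-0.05,-0.5],[-0.722,0.359,0.02,0,0,-0.05,-0.5],[-0.722,0.359,0.02,0,0,-0.05,-0.5]])

```text
time_s: 9.35
eef_pos: [0.4981, -0.2341, 0.1739]
ee_rot: [-2.428, -1.991, 0.002]
contact_force: [0.1, -0.1, -0.2]
finger_gap: 0.0219
gripper_force: 0.0
```

Run:
```python
from h import *
print(state()['eef_pos'])
for v in('top','scene'):
  d=snapshot(v)
  for ce,st in blobs(d,'rock',60):
    p=ray(d,ce,.013)[0]
    if .3<p[0]<.75 and -.4<p[1]<.3: print(v,ce.round(1),st[2:],p.round(4))
inc([(.501,-.232,.087,79),(.588,.196,.087,79)],-.5)
```

```text
[ 0.4980818  -0.2340979   0.17392757]
top [220.9 166.4] [ 11  12 109] [0.6391 0.2067 0.013 ]
top [214.3 200.7] [ 12  13 112] [0.5452 0.2227 0.013 ]
top [365.2 214.1] [ 12  12 112] [ 0.5099 -0.187   0.013 ]
scene [409.6 156.5] [ 16  16 173] [0.5475 0.2243 0.013 ]
scene [437.2 180.8] [ 18  18 191] [0.6428 0.2099 0.013 ]
scene [233.5 213.2] [ 44  25 324] [ 0.4328 -0.1961  0.013 ]
scene [258.6 234. ] [ 20  20 242] [ 0.5115 -0.1856  0.013 ]
[0.0, 0.005, 0.174, -0.0, -0.0, -0.0, -0.5]
[0.874, 0.01, 0.175, -0.0, -0.0, -0.0, -0.5]
```

Emit:
apply_moves(increments=[[0,0.005,0.09,0,0,0,-0.5],[0,0.005,0.174,0,0,0,-0.5],[0,0.005,0.174,0,0,0,-0.5],[0.045,0.006,0.174,0,0,0,-0.5],[0.09,0.006,0.174,0,0,0,-0.5],[0.14,0.007,0.174,0,0,0,-0.5],[0.19,0.008,0.174,0,0,0,-0.5],[0.24,0.009,0.174,0,0,0,-0.5]])

```text
time_s: 10.45
eef_pos: [0.5276, -0.1136, 0.0905]
ee_rot: [2.423, 1.997, 0.003]
contact_force: [-0.4, 0.2, -1.1]
finger_gap: 0.0218
gripper_force: 0.1
```

Emit:
apply_moves(increments=[[0.05,0.001,0,0,0,0,-0.5],[0.1,0.002,0,0,0,0,-0.5],[0.15,0.003,0,0,0,0,-0.5],[0.2,0.004,0,0,0,0,-0.5],[0.25,0.005,0,0,0,0,-0.5],[0.3,0.006,0,0,0,0,-0.5],[0.35,0.007,0,0,0,0,-0.5],[0.4,0.008,0,0,0,0,-0.5]])

```text
time_s: 11.45
eef_pos: [0.5696, 0.0823, 0.0905]
ee_rot: [2.423, 1.997, 0.004]
contact_force: [0.2, 0.4, -0.9]
finger_gap: 0.0218
gripper_force: 0.1
```

Run:
```python
from h import *
print(state()['eef_pos'])
inc([(.588,.171,.087,79)],-.5)
```

```text
[0.56958941 0.08228562 0.09049399]
[0.181, 0.002, 0.007, 0.0, -0.0, -0.0, -0.5]
```

Emit:
apply_moves(increments=[[0.04,0,0.005,0,0,0,-0.5],[0.08,0.001,0.005,0,0,0,-0.5],[0.12,0.002,0.005,0,0,0,-0.5],[0.15,0.002,0.005,0,0,0,-0.5],[0.172,0.002,0.005,0,0,0,-0.5],[0.172,0.002,0.005,0,0,0,-0.5],[0.172,0.002,0.005,0,0,0,-0.5]])

```text
time_s: 12.32
eef_pos: [0.5864, 0.1644, 0.0848]
ee_rot: [-2.426, -1.996, 0.001]
contact_force: [0.1, 0.6, -0.3]
finger_gap: 0.0218
gripper_force: 0.0
```

Emit:
apply_moves(increments=[[-0.04,0,0,0,0,0,-0.5],[-0.06,0,-0.1,0,0,0,-0.5],[-0.06,0,-0.2,0,0,0,-0.5],[-0.3,0,-0.3,0,0,0,-0.5],[-0.5,0,-0.3,0,0,0,-0.5],[-0.7,0,-0.3,0,0,0,-0.5],[-0.7,0,-0.3,0,0,0,-0.5],[-0.7,0,-0.3,0,0,0,-0.5]])

```text
time_s: 13.32
eef_pos: [0.5201, -0.1684, 0.2343]
ee_rot: [2.426, 1.995, -0.0]
contact_force: [0.3, -0.1, 0.6]
finger_gap: 0.0221
gripper_force: 0.0
```

Run:
```python
from h import *
s=state();print(s['eef_pos'],s['time_s'])
n=np.array([.1548,.988]);e=np.array([.988,-.1548]);c=np.array([.5796,.1537])+.06*n
Z=dict(rock=.013,pink=.013,purple=.013,turq=.013,pot=.035,stone=.015,green=.024)
for v in('top','scene'):
  d=snapshot(v);cv2.imwrite(f'pics/end_{v}.png',d['image'][:,:,::-1])
  for k in Z:
   for ce,st in blobs(d,k,60):
    p=ray(d,ce,Z[k])[0]
    if .3<p[0]<.78 and -.4<p[1]<.3: print(v,k,ce.round(1),st[4],p[:2].round(4),'local',(np.array([e,n])@(p[:2]-c)).round(3) if k=='rock' else '')
```

```text
[ 0.52006288 -0.16842951  0.23432573] 13.325
top rock [220.9 166.4] 106 [0.639  0.2068] local [0.05  0.002]
top rock [227.4 184.4] 110 [0.5898 0.1878] local [ 0.005 -0.025]
top rock [214.4 200.6] 111 [0.5452 0.2225] local [-0.045  0.003]
top pink [347.4 173.2] 86 [ 0.6214 -0.1392] local 
top turq [371.5 284.8] 131 [ 0.3208 -0.2031] local 
top pot [357.6 252.1] 161 [ 0.409  -0.1639] local 
top stone [377.8 159. ] 104 [ 0.6605 -0.2222] local 
top stone [358.9 186.3] 580 [ 0.5854 -0.1701] local 
top stone [398.  201.6] 3401 [ 0.544 -0.276] local 
top stone [337.2 237.4] 393 [ 0.4471 -0.1112] local 
top stone [398.9 262. ] 426 [ 0.3816 -0.2766] local 
top green [368.5 129.9] 937 [ 0.7389 -0.1961] local 
scene rock [412.  164.6] 348 [0.5704 0.2068] local [-0.017 -0.009]
scene rock [266.4 175.4] 477 [ 0.3827 -0.0792] local [-0.159 -0.321]
scene rock [436.5 180.9] 208 [0.6421 0.2085] local [0.053 0.004]
scene pink [309.2 256.9] 249 [ 0.6179 -0.1416] local 
scene purple [247.7 272.3] 344 [ 0.5723 -0.25  ] local 
scene turq [205.7 185.3] 206 [ 0.3223 -0.2018] local 
scene pot [241.1 196.2] 440 [ 0.4209 -0.1663] local 
scene stone [292.8 294.2] 112 [ 0.6616 -0.2131] local 
scene green [328.4 324.6] 2903 [ 0.747 -0.204] local
```

View pics/end_scene.png

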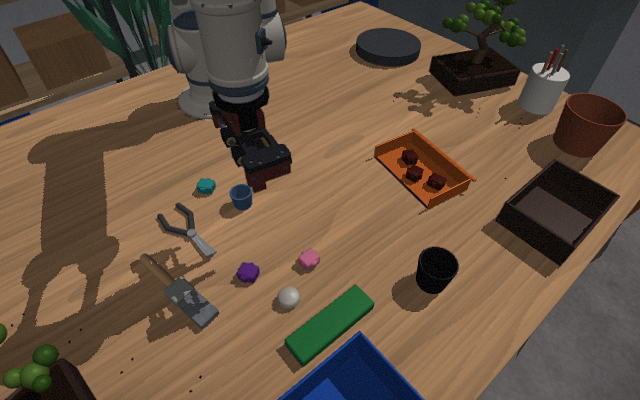

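All three lumps are inside the tray at (410,157), (414,173) and (436,181). The front one clears the opening by about 15 mm. Nothing else has moved, and the arm is clear.

```bash
python3 -c "from rig import close_job;print(close_job())"
```

```text
the job is handed in; nothing more can be done
None
```

I swept all three lava rocks into the orange tray; the last pictures show them fully inside and nothing else moved. I handed the job in at about 13 s of the 64 s allowed.

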